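# Pull the backup drive from its dock and hold it still while it spins down

### The job

Pull the hard drive with the yellow label out of the desktop drive dock, drawing it straight up past the sprung catch without a jerk, and hold it upright and still in the air, at least 5 cm clear above the dock, for about four seconds while its platters spin down. Finish like that, still holding it. The blue-labelled drive is running, so leave it seated, and leave the mug, memo box and mouse where they are.

Things in the scene. Friction and masses are not known exactly. Their poses are not given: they have to be found in the camera images.
- dock: black two-bay hard drive dock, 150 x 150 mm, 65 mm tall, fixed to the desk; origin at the centre of its underside, z up, front (power key) towards +x. Two upright slots, 29 mm (x) by 104.6 mm (y), 45 mm deep (floor 20 mm above the desk), centred at x = -33 and x = +33 mm. A drive stands in each, 102 mm of it above the dock; the gap between the drives is 40 mm
- dock_deck (a point): centre of the dock's flat top face, 65 mm above the desk, axes as the dock. Inside, sprung pins in the y ends of each slot click into the drive's side screw holes: about 10 N (8 to 13) on top of the drive's weight frees it within the first 6 mm; after that it slides out with 1 to 4 N
- drive_yellow_center (a point): middle (half-way up) of the hard drive to take out, with a yellow label folded over its top end; grey metal block standing on its plug end, 26.1 mm thick (its x axis), 101.6 mm wide (its y axis) and 147 mm tall (z axis, up), about 0.55 kg (0.4 to 0.7). Its lower 45 mm are in the slot. Its broad faces are perpendicular to its x axis; take it across its 26 mm thickness near the top end (top 73.5 mm above this point)
- drive_yellow: the same drive, origin at the centre of its lower (plug) end, which starts on the slot floor
- drive_blue_center (a point): middle of the other hard drive, same size, with a blue label over its top end; it is running and stays in its slot. Which slot holds which drive varies
- drive_blue: the same blue-labelled drive, origin at the centre of its lower end
- mug_mid (a point): middle of a blue mug, 82 mm across and 95 mm tall with a handle, near the dock
- mug: the same mug, origin at the centre of its foot
- memo_box_mid (a point): middle of a clear memo box with paper slips, 95 x 95 mm and 80 mm tall, near the dock
- memo_box: the same memo box, origin at the centre of its underside
- mouse_mid (a point): middle of a black computer mouse, 100 x 58 mm and 30 mm tall, near the dock

How it is judged:
On the way, in this order (a step that is already met when the one before it is completed fails the run):
1. the yellow-labelled drive is pulled off its catch (z of drive_yellow_center in the frame of dock_deck above 0.0365 m).
2. it is held by the gripper alone, upright and still, at least 5 cm above the dock, for at least three seconds (z of drive_yellow_center in the frame of dock_deck above 0.1235 m and angle between drive_yellow_center's own z axis and vertical below 0.1 rad and linear speed of drive_yellow below 0.03 m/s and angular speed of drive_yellow below 0.2 rad/s and contact force between drive_yellow and the fingers above 2 N and contact force between drive_yellow and dock below 0.05 N and contact force between drive_yellow and drive_blue below 0.05 N and contact force between drive_yellow and mug below 0.05 N and contact force between drive_yellow and memo_box below 0.05 N), for 3 s.
At the end, for the whole second after the job is handed in: the yellow-labelled drive is in the gripper and touches nothing else, its lower end at least 50 mm above the dock's top face, upright within 0.1 rad, slower than 0.03 m/s and 0.2 rad/s; the blue-labelled drive is within 6 mm and the mug, memo box and mouse within 15 mm of where they were (all of step 2 and distance of drive_blue_center from where it was at the start of the episode below 0.006 m and distance of each of mug_mid, memo_box_mid, mouse_mid from where it was at the start of the episode below 0.015 m); the arm keeps its last pose, push and grip.
It fails at once if the running blue-labelled drive is shifted by more than 6 mm (distance of drive_blue_center from where it was at the start of the episode above 0.006 m).
It fails at once if the yellow-labelled drive is jerked (faster than 0.6 m/s) (linear speed of drive_yellow above 0.6 m/s).
It fails at once if the yellow-labelled drive is tipped by more than 0.35 rad (angle between drive_yellow_center's own z axis and vertical above 0.35 rad).
It fails at once if the mug, memo box or mouse is pushed more than 15 mm (distance of any of mug_mid, memo_box_mid, mouse_mid from where it was at the start of the episode above 0.015 m).
It also fails if it takes over 40 s, if anything falls off the work surface, if the arm or the gripper's body presses on something with over 40 N, if the wrist force passes 120 N, or if a joint passes its speed limit or range.

### The arm

A 7-joint arm with a two-finger parallel gripper is mounted at the origin on the work surface. World frame = base frame: x ahead of the robot, y to its left, z up, the work surface at z = 0. Lengths are in m, angles in rad, forces in N, time in s.
With the tool pointing down it reaches from about 0.35 to 0.9 m from the base axis. Payload 8.1 kg.
Tool frame: the origin (TCP) lies midway between the tips of the shut fingers; the grasp point (between the pads) lies arm.grip_point_offset behind it (arm.grip_point_offset is the distance from the TCP to the grasp point, in m); y points along the fingers, z is the direction in which the jaws open and shut, and the axes are right-handed (so a half turn about y gives the same grasp; the last joint's range is limited). The gripper opens to 92 mm and grips with 3 to 60 N. Pads are 19 mm wide; open, the fingers measure 130 mm over their backs; the gripper's body (75 mm by 190 mm) begins 47 mm behind the grasp point.
Start: joints at [-1.274, 0.434, 0.025, 1.573, -0.012, 1.134, -0.075], TCP at [0.243, 0.576, 0.227] pointing down, gripper open.
Joint ranges: [-2.62, 2.62], [-0.44, 2.09], [-1.27, 1.32], [0.08, 2.57], [-1.32, 4.46], [0.12, 2], [-2.74, 2.74]. Speed limits (rad/s): [2.22, 2.22, 3.01, 3.01, 3.14, 3.14, 3.14].

### API

Orientations are given as a rotation vector (axis times angle).
In Python, from cell import arm, get_image, camera_info gives the robot as it stands.
- The arm moves only by the tool carry_out, never from a script. Its argument "steps" is one flat list of numbers, 5 for each row, row after row: the opening, from 0 (shut) to 1 (fully open), then the shift along the world's x, y, z in units of 0.1 m (1.0 is 0.1 m), then the turn about the world's z in units of 45 degrees (1.0 is 45 degrees). In form: [hand, dx, dy, dz, spin, hand, dx, dy, dz, spin, ...]. A call has 1 to 12 rows; each row is the pose to reach, as a shift and turn from the pose commanded when the call began; what a row does not reach only later rows make up. A row lasts 1/10 s, in which the tool goes at most 50 mm and 8.59 degrees, less where a joint would pass 70% of its speed; a pose out of reach is approached as far as the arm can. A call with a number of a shift or a turn outside -1 to 1 is refused whole. A call with a gripper value outside its range is refused whole. The fingers move at their own pace and stop on an object; "grip_force" is the grip in N (left out, the last holds). Time passes only in rows, so rows that repeat a pose let the fingers close. It gives the time, the measured TCP pose, the force and the opening at its end, in the units of the state.
- arm.observe(): the state, without advancing time (a new reading comes with each control period).
- get_image(name): name is "scene" or "top"; returns (picture, depth): 400x640x3 uint8, red, green, blue; 400x640 float32, m along the optical axis (not along the pixel's ray), 0 where there is no reading.
- camera_info(name): a dict with "fovy" (degrees; the focal length in pixels is half the picture's height over the tangent of half this angle, whatever the lens; pixels are square), "cx", "cy" (the principal point, pixels), "R" (3x3) and "t" (3): a world point X has camera coordinates R X + t. Camera axes: x right, y down, z forward; pixel columns grow to the right and rows downward; lengths in m; the calibration is good to about 2 mm. A picture is of the moment at which its call begins. camera_info takes no time and is no camera call.
- arm.sign_off(): hands the job in, once; it reports no verdict.
The state is a dict: "clock": time; "joints": joint angles; "dq": joint speeds; "joint_efforts": joint torques, N m; "position": TCP position; "ee_rot": TCP orientation; "force": force on the tool from outside, world axes, zero at the start; "ft_torque": the same for the moment, N m; "width": opening from 0.0 (shut) to 1.0 (fully open).
Only numpy, scipy, OpenCV 4.12 (cv2) and the standard library are available. Lean on these libraries where they do the work, as an engineer would, in place of code of your own. Each camera call takes 0.05 s, during which the arm holds its last target. There are 200 camera calls.

## Working session

There is one attempt and no reset: what is moved stays moved. The work goes in short steps, Python scripts to look and compute and a tool call to move; the robot and the scene stay as the last step left them, time stands still between calls to the robot, and variables do not carry over. Pictures are saved under pics/ and viewed, about 8 in all and at most 12, crops included, and the job is handed in when it is done.

Besides the shell and the picture viewer there is one more tool, called after ">>>" by a JSON object that holds its "op" and its "data". carry_out: Moves the arm, as the interface text tells. Shifts and turns lie within -1 to 1; 1 stands for 0.1 m of shift or 45 degrees of turn. Its arguments: {"type":"object","properties":{"steps":{"type":"array","items":{"type":"number"}},"grip_force":{"type":"number"}},"required":["steps"]}

```bash
mkdir -p pics
cat > h.py <<'E'
import numpy as np, cv2
from cell import arm, get_image, camera_info
def cloud(n,d):
    c=camera_info(n); f=200/np.tan(np.radians(c["fovy"])/2)
    v,u=np.mgrid[0:400,0:640]
    P=np.stack([(u-c["cx"])/f*d,(v-c["cy"])/f*d,d],-1)
    return (P-np.array(c["t"]))@np.array(c["R"])
E
python3 - <<'E'
from h import *
o=arm.observe(); print(o, arm.grip_point_offset)
for n in("scene","top"):
    im,d=get_image(n); np.savez(f"{n}.npz",im=im,d=d); cv2.imwrite(f"pics/{n}0.png",im[...,::-1])
    W=cloud(n,d); h=cv2.cvtColor(im,cv2.COLOR_RGB2HSV)
    c=camera_info(n); print(n,c)
    for nm,lo,hi in(("yel",20,35),("blue",95,130)):
        m=cv2.inRange(h,(lo,110,60),(hi,255,255))
        k,l,s,ce=cv2.connectedComponentsWithStats(m)
        for i in range(1,k):
            if s[i,4]>60:
                q=W[(l==i)&(d>0)]; print(nm,s[i],ce[i].round(), len(q) and np.percentile(q,[2,50,98],axis=0).round(3).tolist())
E
```

```text
{'clock': 0.0, 'joints': array([-1.27357953,  0.43522865,  0.02498487,  1.57409483, -0.01158703,
        1.13398888, -0.07513191]), 'dq': array([ 3.01171339e-04,  1.69444820e-03,  7.13446003e-04, -8.20596922e-04,
        7.01378608e-05,  5.24973791e-05,  1.11273196e-03]), 'joint_efforts': array([-3.47540145e-04, -6.67849374e+01,  9.84478109e-01, -3.14449847e+01,
       -6.06440473e-02,  4.32820350e-02,  1.65571946e-04]), 'position': array([0.24314639, 0.57521335, 0.22594247]), 'ee_rot': array([-1.54950596,  0.31391007, -0.31366599]), 'force': array([0.30252162, 0.73492466, 0.29214445]), 'ft_torque': array([-0.04469698,  0.0003137 ,  0.03102289]), 'width': 1.0011171721231655} 0.0188
scene {'fovy': 47.36770938692082, 'cx': 313.5737114403175, 'cy': 197.58870731714626, 'R': array([[ 0.15811928,  0.98737399,  0.00953378],
       [ 0.67240777, -0.10059956, -0.7333127 ],
       [-0.7230948 ,  0.12236146, -0.67982467]]), 't': array([-0.19221262, -0.33032774,  1.60967381])}
yel [253 164  35  18 330] [270. 172.] [[0.522, -0.04, 0.135], [0.586, -0.005, 0.168], [0.61, 0.032, 0.171]]
blue [243 151  30  15 210] [257. 158.] [[0.505, -0.063, 0.166], [0.526, -0.03, 0.169], [0.548, 0.004, 0.172]]
blue [  0 233  35  13 246] [ 17. 239.] [[0.543, -0.672, 0.006], [0.558, -0.635, 0.009], [0.572, -0.599, 0.012]]
top {'fovy': 57.083438676031214, 'cx': 322.8151847843397, 'cy': 200.43253183131912, 'R': array([[-0.00355196, -0.99941482,  0.03402073],
       [-0.99765199,  0.00121471, -0.06847647],
       [ 0.06839507, -0.03418408, -0.9970725 ]]), 't': array([0.07232698, 0.60741767, 0.89526796])}
yel [342 194  39  28 568] [361. 207.] [[0.559, -0.044, 0.064], [0.584, -0.006, 0.167], [0.609, 0.03, 0.17]]
blue [582 209  58  19 582] [611. 218.] [[0.542, -0.747, 0.004], [0.562, -0.673, 0.007], [0.581, -0.599, 0.011]]
blue [356 224  36  26 494] [374. 236.] [[0.501, -0.063, 0.165], [0.523, -0.03, 0.167], [0.544, 0.003, 0.17]]
```

View pics/scene0.png

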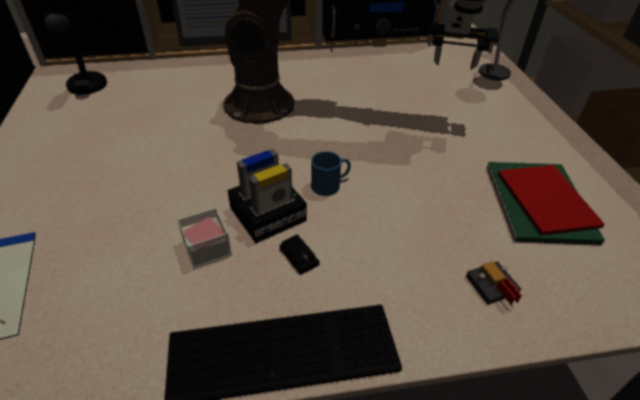

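View pics/top0.png

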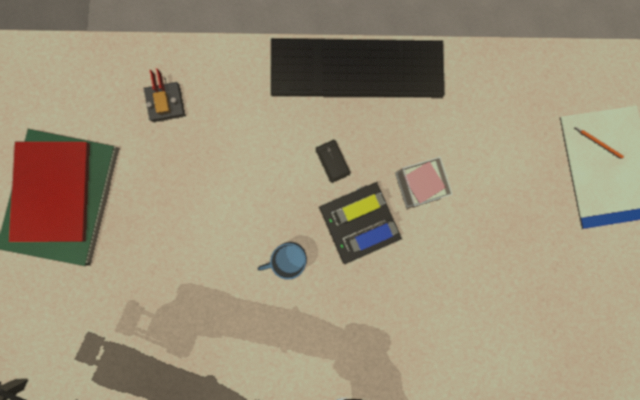

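Run:
```python
from h import *
from scipy.spatial.transform import Rotation as Ro
for n in("top","scene"):
    z=np.load(n+".npz"); W=cloud(n,z["d"])
    m=(W[...,2]>.158)&(W[...,2]<.18)&(W[...,0]>.45)&(W[...,0]<.68)&(abs(W[...,1])<.12)&(z["d"]>0)
    k,l,s,ce=cv2.connectedComponentsWithStats(m.astype(np.uint8))
    for i in range(1,k):
        if s[i,4]>60:
            q=W[l==i]; r=cv2.minAreaRect((q[:,:2]*1000).astype(np.float32)); print(n,s[i],ce[i].round(),np.round(r[0],1),np.round(r[1],1),r[2], np.median(q[:,2]))
            print(cv2.fitLine((q[:,:2]).astype(np.float32),cv2.DIST_L2,0,.01,.01).ravel())
o=arm.observe(); print(Ro.from_rotvec(o["ee_rot"]).as_matrix().round(3))
```

```text
top [336 193  49  30 659] [360. 207.] [583.1  -2.9] [ 29.  101.8] 23.282154083251953 0.16730407822520224
[ 0.39327013 -0.919423    0.58284014 -0.0022403 ]
top [349 222  49  30 680] [373. 236.] [522.5 -28.9] [ 29.4 101.7] 23.196496963500977 0.16738853512696117
[ 0.39437255 -0.9189506   0.52259034 -0.02808262]
scene [237 149  41  22 436] [257. 159.] [525.9 -30.3] [ 34.  101.7] 23.504671096801758 0.16801698743967425
[ 0.39416343 -0.9190404   0.5292641  -0.03111859]
scene [249 163  43  23 477] [270. 174.] [586.3  -4.1] [ 32.8 102.8] 25.171829223632812 0.16772844740626383
[ 0.39837256 -0.9172237   0.5895287  -0.00550508]
[[ 0.921 -0.     0.389]
 [-0.389 -0.001  0.921]
 [ 0.    -1.    -0.001]]
```

The pictures show the dock with the blue drive at top-view pixel (373,236), nearer the robot, and the yellow drive at (360,207). The mug is at (288,260), the memo box at (424,183) and the mouse at (333,160). The yellow drive measures about 29 x 102 mm in plan with its top at z = 0.167, as expected. Its centre is about (0.584, -0.003), with the thickness axis at 23.2°. The jaws are at 67.1°, so I need to turn them about -44°. I'll travel high with the jaws half open, at about 47 mm.

>>> {"op": "carry_out", "data": {"steps": [0.51,0.1,-0.2,0.35,-0.1,0.51,0.3,-0.5,0.7,-0.2,0.51,0.45,-0.75,0.8,-0.25,0.51,0.6,-1,0.8,-0.25], "grip_force": 30}}

```text
clock: 0.5
position: [0.3044, 0.4753, 0.3087]
ee_rot: [-1.516, 0.468, -0.469]
force: [0.2, 0.2, 0.1]
width: 0.702
```

>>> {"op": "carry_out", "data": {"steps": [0.51,0.15,-0.25,0,-0.1,0.51,0.3,-0.5,0,-0.15,0.51,0.45,-0.75,0,-0.2,0.51,0.6,-1,0,-0.25]}}

```text
clock: 0.9
position: [0.3636, 0.3744, 0.3065]
ee_rot: [-1.481, 0.621, -0.621]
force: [-0.5, 0.5, -0.7]
width: 0.511
```

>>> {"op": "carry_out", "data": {"steps": [0.51,0.15,-0.25,0,-0.1,0.51,0.3,-0.5,0,-0.15,0.51,0.45,-0.75,0,-0.2,0.51,0.6,-1,0,-0.25]}}

```text
clock: 1.3
position: [0.4239, 0.2742, 0.3066]
ee_rot: [-1.429, 0.774, -0.774]
force: [0.5, 0.0, -0.3]
width: 0.512
```

>>> {"op": "carry_out", "data": {"steps": [0.51,0.15,-0.25,0,-0.1,0.51,0.3,-0.5,0,-0.15,0.51,0.45,-0.75,0,-0.2,0.51,0.6,-1,0,-0.23]}}

```text
clock: 1.7
position: [0.4838, 0.1741, 0.3066]
ee_rot: [-1.372, 0.912, -0.912]
force: [0.4, 0.1, -0.5]
width: 0.51
```

>>> {"op": "carry_out", "data": {"steps": [0.51,0.15,-0.25,0,0,0.51,0.3,-0.5,0,0,0.51,0.4,-0.75,0,0,0.51,0.5,-1,0,0]}}

```text
clock: 2.1
position: [0.5336, 0.0741, 0.3065]
ee_rot: [-1.372, 0.911, -0.911]
force: [0.9, 0.3, -0.1]
width: 0.512
```

>>> {"op": "carry_out", "data": {"steps": [0.51,0.15,-0.25,0,0,0.51,0.3,-0.5,0,0,0.51,0.4,-0.7,0,0,0.51,0.5,-0.78,0,0,0.51,0.5,-0.78,0,0,0.51,0.5,-0.78,0,0]}}

```text
clock: 2.7
position: [0.5831, -0.0013, 0.3064]
ee_rot: [-1.373, 0.91, -0.908]
force: [-0.3, 0.2, 0.9]
width: 0.508
```

```bash
cat > st.py <<'E'
from h import *
from scipy.spatial.transform import Rotation as Ro
o=arm.observe(); R=Ro.from_rotvec(o["ee_rot"]).as_matrix()
print(o["clock"],o["position"].round(4),"jaw",np.degrees(np.arctan2(R[1,2],R[0,2])).round(2),R[:,1].round(3),o["force"].round(2),o["ft_torque"].round(2),o["width"],o["joints"].round(2))
E
python3 st.py
```

```text
2.7 [ 0.5831 -0.0013  0.3064] jaw 22.99 [-0.001  0.    -1.   ] [-0.31  0.24  0.88] [-0.06  0.04 -0.04] 0.5081953145733562 [-0.45  0.32  0.49  1.59 -0.16  1.27  0.47]
```

>>> {"op": "carry_out", "data": {"steps": [0.51,0.01,-0.02,-0.3,0,0.51,0.01,-0.02,-0.6,0,0.51,0.01,-0.02,-0.9,0,0.51,0.01,-0.02,-1,0,0.51,0.01,-0.02,-1,0]}}

```text
clock: 3.2
position: [0.5833, -0.0031, 0.2058]
ee_rot: [-1.375, 0.91, -0.906]
force: [0.7, -0.2, -0.4]
width: 0.51
```

```bash
python3 - <<'E'
from h import *
a,_=get_image("scene"); b,_=get_image("top")
f=lambda i,x,y:cv2.resize(i[y:y+100,x:x+130,::-1],None,fx=3,fy=3,interpolation=cv2.INTER_CUBIC)
cv2.imwrite("pics/near.png",np.clip(np.hstack([f(a,205,110),f(b,300,160)])*1.4,0,255))
E
python3 st.py
```

```text
3.3 [ 0.5849 -0.0038  0.208 ] jaw 23.02 [ 0.001  0.    -1.   ] [ 0.92  0.63 -0.08] [-0.06 -0.03 -0.08] 0.5117442287179498 [-0.42  0.4   0.47  1.73 -0.2   1.06  0.52][ WARN:0@3.326] global loadsave.cpp:1063 imwrite_ Unsupported depth image for selected encoder is fallbacked to CV_8U.
```

View pics/near.png

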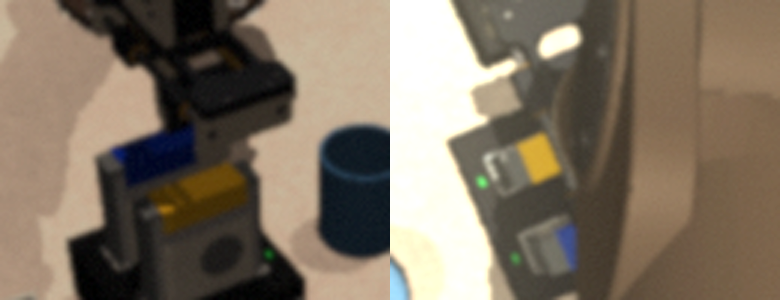

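In the scene crop the fingers hang over the yellow drive's top: front finger at about (245,115), yellow label at about (200,200). They look aligned with the drive. I'll descend in two stages and watch the force.

>>> {"op": "carry_out", "data": {"steps": [0.51,0,0,-0.15,0,0.51,0,0,-0.3,0,0.51,0,0,-0.42,0,0.51,0,0,-0.5,0]}}

```text
clock: 3.7
position: [0.5847, -0.0041, 0.157]
ee_rot: [-1.372, 0.908, -0.909]
force: [-0.0, -0.4, 0.4]
width: 0.507
```

>>> {"op": "carry_out", "data": {"steps": [0.51,0,0,-0.1,0,0.51,0,0,-0.2,0,0.51,0,0,-0.3,0,0.51,0,0,-0.3,0]}}

```text
clock: 4.1
position: [0.5834, -0.0042, 0.1252]
ee_rot: [-1.374, 0.911, -0.907]
force: [0.6, -0.2, 0.7]
width: 0.514
```

```bash
python3 st.py
python3 - <<'E'
from h import *
# finger clearance check along thickness axis from scene depth, heights 0.128-0.16
im,d=get_image("scene"); W=cloud("scene",d); n=np.array([np.cos(np.radians(23.1)),np.sin(np.radians(23.1))]);t=np.array([-n[1],n[0]])
o=arm.observe()["position"]; r=(W[...,:2]-o[:2]); a=r@n;b=r@t
for nm,zl,zh in(("top",.160,.175),("mid",.13,.155)):
  for bl in(-50,-30,-15,15,30):
    m=(d>0)&(W[...,2]>zl)&(W[...,2]<zh)&(b*1000>bl)&(b*1000<bl+15)&(abs(a)<.1)
    print(nm,bl,np.histogram(a[m]*1000,bins=np.arange(-90,61,10))[0])
cv2.imwrite("pics/low.png",cv2.resize(im[110:220,205:335,::-1],None,fx=5,fy=5,interpolation=cv2.INTER_CUBIC))
E
```

```text
4.1 [ 0.5834 -0.0042  0.1252] jaw 22.99 [-0.002 -0.    -1.   ] [ 0.62 -0.2   0.68] [-0.08 -0.02  0.01] 0.5135271702124435 [-0.39  0.49  0.43  1.82 -0.26  0.89  0.56]
top -50 [ 0 14 17 29  3  0  0  4 19 19 23  0  0  0  0]
top -30 [ 0  7  9 25  6  0  0  4  9  8 15  0  0  0  0]
top -15 [0 0 0 4 2 2 4 0 0 0 0 0 0 0 0]
top 15 [0 0 0 0 0 0 0 0 0 0 0 0 0 0 0]
top 30 [0 0 0 1 0 0 0 0 0 0 0 0 0 0 0]
mid -50 [ 0  0  0 41  4  0  0  0  1  1 50  0  0  0  0]
mid -30 [ 0  0  0 34  6  0  0  0  0  0 49  0  0  0  0]
mid -15 [ 0  0  0 12  5  2  0  0  0  0 22  4  8  5  0]
mid 15 [0 0 0 2 1 0 0 0 0 0 0 0 0 0 0]
mid 30 [0 0 0 6 3 0 0 0 0 0 0 0 0 0 0]
```

View pics/low.png

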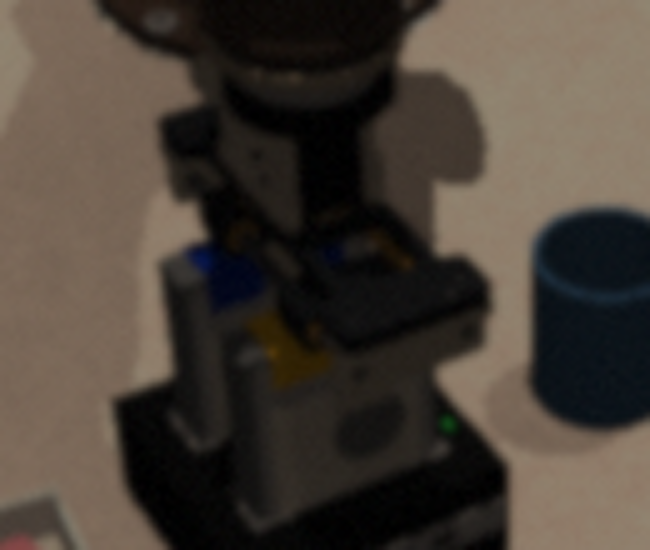

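The fingers straddle the yellow drive with no contact force. The inner finger is in the gap and the front finger is at about (430,330). Next I'll close with a firm grip.

>>> {"op": "carry_out", "data": {"steps": [0.3,0,0,0,0,0.27,0,0,0,0,0.2,0,0,0,0,0.0,0,0,0,0,0.0,0,0,0,0,0,0,0,0,0,0,0,0,0,0], "grip_force": 55}}

```text
clock: 4.85
position: [0.5847, -0.0043, 0.1271]
ee_rot: [-1.372, 0.908, -0.909]
force: [0.1, 0.1, 6.3]
width: 0.278
```

```bash
python3 st.py
```

```text
4.85 [ 0.5847 -0.0043  0.1271] jaw 22.99 [ 0.001  0.    -1.   ] [0.11 0.11 6.26] [-0.08  0.15  0.07] 0.2781032438955643 [-0.39  0.49  0.43  1.82 -0.26  0.89  0.56]
```

The opening is 25.6 mm against a 26.1 mm drive, and there is no side load. I'll lift slowly past the catch.

>>> {"op": "carry_out", "data": {"steps": [0,0,0,0.01,0,0,0,0,0.02,0,0,0,0,0.03,0,0,0,0,0.04,0,0,0,0,0.05,0,0,0,0,0.06,0,0,0,0,0.07,0,0,0,0,0.08,0,0,0,0,0.09,0,0,0,0,0.1,0,0,0,0,0.11,0,0,0,0,0.12,0]}}

```text
clock: 6.05
position: [0.5842, -0.0043, 0.1388]
ee_rot: [-1.373, 0.909, -0.909]
force: [0.0, -0.6, -9.7]
width: 0.28
```

```bash
python3 st.py
python3 - <<'E'
from h import *
im,d=get_image("scene"); W=cloud("scene",d); h=cv2.cvtColor(im,cv2.COLOR_RGB2HSV)
m=(cv2.inRange(h,(18,110,40),(35,255,255))>0)&(d>0)&(W[...,2]>.1); print(m.sum(),np.percentile(W[m],[5,50,95],axis=0).round(4))
E
```

```text
6.05 [ 0.5842 -0.0043  0.1388] jaw 22.99 [-0.  0. -1.] [ 0.04 -0.64 -9.66] [-0.15  0.08  0.04] 0.2795819187440048 [-0.39  0.48  0.44  1.81 -0.25  0.91  0.56]
137 [[-0.0051 -0.0365  0.1592]
 [ 0.6043 -0.0249  0.1769]
 [ 0.6116  1.2757  0.1818]]
```

The label top has risen from 0.167 to about 0.18, so the catch is free and the grip has not slipped. I'll carry on straight up.

>>> {"op": "carry_out", "data": {"steps": [0,0,0,0.05,0,0,0,0,0.12,0,0,0,0,0.2,0,0,0,0,0.28,0,0,0,0,0.36,0,0,0,0,0.44,0,0,0,0,0.52,0,0,0,0,0.6,0,0,0,0,0.68,0,0,0,0,0.76,0,0,0,0,0.84,0,0,0,0,0.9,0]}}

```text
clock: 7.3
position: [0.5844, -0.0043, 0.2296]
ee_rot: [-1.372, 0.908, -0.909]
force: [-0.1, -0.3, -6.1]
width: 0.282
```

>>> {"op": "carry_out", "data": {"steps": [0,0,0,0.05,0,0,0,0,0.1,0,0,0,0,0.15,0,0,0,0,0.2,0,0,0,0,0.24,0,0,0,0,0.27,0,0,0,0,0.29,0,0,0,0,0.3,0,0,0,0,0.3,0,0,0,0,0.3,0]}}

```text
clock: 8.3
position: [0.5842, -0.0043, 0.2586]
ee_rot: [-1.373, 0.909, -0.909]
force: [1.0, -0.0, -7.0]
width: 0.284
```

```bash
python3 st.py
python3 - <<'E'
from h import *
im,d=get_image("scene"); W=cloud("scene",d)
n=np.array([np.cos(np.radians(23.1)),np.sin(np.radians(23.1))]);t=np.array([-n[1],n[0]])
o=arm.observe()["position"]; r=(W[...,:2]-o[:2]); a=r@n;b=r@t
m=(d>0)&(a>.005)&(a<.022)&(abs(b)<.045)&(W[...,2]>.08)&(W[...,2]<.24)
q=W[m]; A=np.c_[a[m],b[m],q[:,2]]; c=A.mean(0); nv=np.linalg.svd(A-c)[2][2]; print(m.sum(),c,nv, "z range",np.percentile(q[:,2],[.5,2,98]))
cv2.imwrite("pics/up.png",cv2.resize(im[80:240,180:380,::-1],None,fx=3.5,fy=3.5,interpolation=cv2.INTER_CUBIC))
E
```

```text
8.3 [ 0.5842 -0.0043  0.2586] jaw 22.99 [-0. -0. -1.] [ 1.   -0.02 -7.  ] [-0.09  0.04  0.01] 0.2842911873829086 [-0.43  0.36  0.48  1.66 -0.18  1.17  0.49]
1029 [ 0.01320887 -0.00106658  0.19816676] [ 0.99991791 -0.00293264 -0.01247272] z range [0.15399033 0.15535846 0.23861873]
```

View pics/up.png

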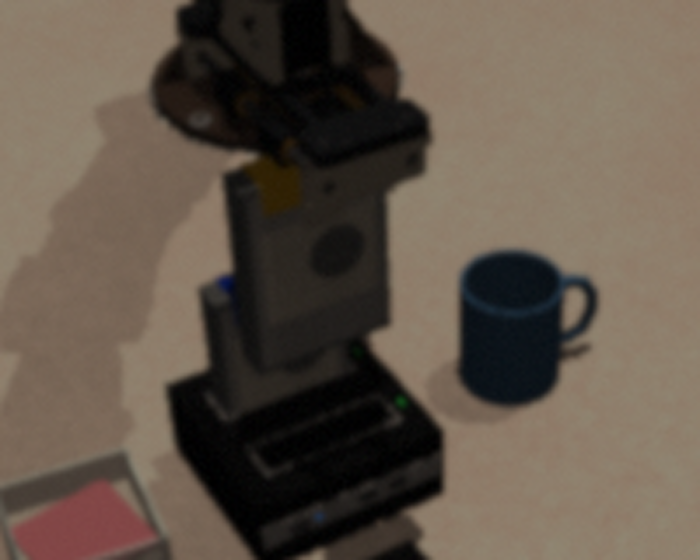

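The drive hangs free of the dock. Its lower end is at z ≈ 0.154, 89 mm above the deck, and the front face is tilted only 0.012 rad. The blue drive is still seated, and the mug is where it was. I'll hold for about four seconds.

>>> {"op": "carry_out", "data": {"steps": [0,0,0,0,0,0,0,0,0,0,0,0,0,0,0,0,0,0,0,0,0,0,0,0,0,0,0,0,0,0,0,0,0,0,0,0,0,0,0,0,0,0,0,0,0,0,0,0,0,0,0,0,0,0,0,0,0,0,0,0]}}

```text
clock: 9.55
position: [0.5843, -0.0043, 0.2587]
ee_rot: [-1.373, 0.909, -0.909]
force: [-0.3, -0.3, -5.4]
width: 0.282
```

>>> {"op": "carry_out", "data": {"steps": [0,0,0,0,0,0,0,0,0,0,0,0,0,0,0,0,0,0,0,0,0,0,0,0,0,0,0,0,0,0,0,0,0,0,0,0,0,0,0,0,0,0,0,0,0,0,0,0,0,0,0,0,0,0,0,0,0,0,0,0]}}

```text
clock: 10.75
position: [0.5843, -0.0043, 0.2588]
ee_rot: [-1.373, 0.909, -0.909]
force: [-0.0, 0.4, -5.1]
width: 0.281
```

>>> {"op": "carry_out", "data": {"steps": [0,0,0,0,0,0,0,0,0,0,0,0,0,0,0,0,0,0,0,0,0,0,0,0,0,0,0,0,0,0,0,0,0,0,0,0,0,0,0,0,0,0,0,0,0,0,0,0,0,0,0,0,0,0,0,0,0,0,0,0]}}

```text
clock: 11.95
position: [0.5843, -0.0043, 0.2587]
ee_rot: [-1.373, 0.909, -0.909]
force: [-0.5, -0.5, -6.8]
width: 0.284
```

>>> {"op": "carry_out", "data": {"steps": [0,0,0,0,0,0,0,0,0,0,0,0,0,0,0,0,0,0,0,0,0,0,0,0,0,0,0,0,0,0,0,0,0,0,0,0,0,0,0,0,0,0,0,0,0,0,0,0,0,0,0,0,0,0,0,0,0,0,0,0]}}

```text
clock: 13.15
position: [0.5843, -0.0043, 0.2587]
ee_rot: [-1.373, 0.909, -0.909]
force: [0.4, 0.1, -7.1]
width: 0.281
```

```bash
python3 st.py
python3 - <<'E'
from h import *
im,d=get_image("scene"); W=cloud("scene",d)
n=np.array([np.cos(np.radians(23.1)),np.sin(np.radians(23.1))]);t=np.array([-n[1],n[0]])
o=arm.observe()["position"]; r=(W[...,:2]-o[:2]); a=r@n;b=r@t
m=(d>0)&(a>.005)&(a<.022)&(abs(b)<.045)&(W[...,2]>.08)&(W[...,2]<.24)
A=np.c_[a[m],b[m],W[m][:,2]]; nv=np.linalg.svd(A-A.mean(0))[2][2]; print(nv,"z",np.percentile(A[:,2],[.5,2]))
for lo in(-45,-15,15):
    s=A[(A[:,1]*1000>lo)&(A[:,1]*1000<lo+30)]; print("lower edge at y",lo+15,np.percentile(s[:,2],1).round(4))
# non-moving things: compare with first scene picture
i0=np.load("scene.npz")["im"]; D=cv2.absdiff(i0,im).max(2)
for nm,(x,y,w,h) in dict(memo=(178,212,54,54),mouse=(278,233,42,42),mug=(318,155,34,40)).items():
    g0,g1=[cv2.cvtColor(q[y:y+h,x:x+w],cv2.COLOR_RGB2GRAY).astype(np.float32) for q in(i0,im)]
    print(nm,D[y:y+h,x:x+w].mean().round(1),cv2.phaseCorrelate(g0,g1))
E
```

```text
13.15 [ 0.5843 -0.0043  0.2587] jaw 22.99 [-0. -0. -1.] [ 0.4   0.08 -7.07] [-0.12 -0.01  0.07] 0.2814782039556026 [-0.43  0.36  0.48  1.66 -0.18  1.17  0.49]
[ 0.99996886 -0.0013128  -0.00778185] z [0.15321121 0.15530989]
lower edge at y -30 0.1536
lower edge at y 0 0.1548
lower edge at y 30 0.1546
memo 7.6 ((0.09077146802511749, 0.14215212794228904), 0.8309731746733761)
mouse 7.5 ((0.4556992561122506, 0.4490000498806914), 0.8032385861432111)
mug 2.9 ((0.1139541745518855, -0.04069253584701826), 1.008050963944859)
```

The drive is steady, level and not slipping, and the other objects have shifted by less than half a pixel. I'm handing in.

```bash
python3 -c "
from cell import arm
print(arm.sign_off())"
```

```text
the job is handed in; nothing more can be done
None
```

The yellow-labelled drive is out of the dock, and I handed the job in at about 13 s with the gripper still holding it upright. I gripped it across its thickness at 55 N, eased it about 12 mm past the catch at 10 mm/s, then drew it straight up. I held it still for about 5 s.

Last checks:
- **Height and tilt:** the drive's lower end is at z ≈ 0.154 m, about 89 mm above the dock's top face. The front face is tilted about 0.01 rad and the lower edge is level within about 0.04 rad.
- **Hold:** the tool stayed within 0.1 mm through the hold. The drive did not slip, and the force reading of 5–7 N fits the drive's weight.
- **Mug, memo box and mouse:** each shifted less than 0.5 px in the image. The largest was the mouse at about 0.45 px in each direction, which I put down to shadow changes.
- **Blue-labelled drive:** it looked seated in the picture taken after the lift, and I saw no side force when closing the grip. I did not re-measure its position.

No check failed or disagreed, and the sign-off gave no verdict.

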